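# Set the stop block in the third gap of the stop rack

### The job

Starting at the end with the red post, run the closed fingertips lightly along the top of the brass rail, counting the gaps of the rack below it: over the first, over the second, to the third, without lifting off. Then push the beech stop block, sliding it flat on the board, into that third gap from the red post until it is fully home against the back stop. Do not lift or tip the block, and leave the wing nut, the bolt and the pencil where they are.

Things in the scene. Friction and masses are not known exactly. Their poses are not given: they have to be found in the camera images.
- rack: stop rack fixed to the bench: plywood board 200 (x) x 264 (y) x 10 mm carrying 7 aluminium dividers that make 6 gaps open to -x. Origin: centre of the board's underside, on the bench top; z up, x away from the robot into the gaps, y along the row (left, give or take the yaw). Rack frame, mm: board top z = 10; bare flat apron x = -100 to 25.
- gap_row (a point): middle of the row of gap mouths, at rack x = 25, y = 0, z = 10 mm; rack axes. Rack frame, mm: gap centres y = 90, 54, 18, -18, -54, -90; dividers y = 108, 72, 36, 0, -36, -72, -108, each 6 thick, from x = 25 (round nose) to 60, top z = 40; so a gap is 30 wide, 35 deep. Third gap from the red post: y = +18 if the post is at +y, -18 if at -y.
- back_stop (a point): middle of the front face of the wooden back stop that closes the gaps, at rack x = 60, y = 0, z = 26 mm; rack axes; it is 10 mm thick and rigid, its top at rack z = 42 mm
- rail_top (a point): centre of the top face of the brass rail, a bar 222 (rack y) x 10 x 8 mm above the back stop with a black mark over every divider: rack x = 65, y = 0, z = 64 mm untouched; rack axes. Sprung: gives way straight down, starting at about 1.4 N, 0.4 N more per mm, up to 12 mm. Which gap is touched is judged by where the TCP, between the closed fingers, is along the rail.
- red_post: red round post 15 mm across at one end of the rail: rack x = 65, y = +122 or -122 mm (it differs from start to start; a grey post of the same shape stands at the other end). Origin at its foot, on the board; top at rack z = 74 mm, 10 mm above the rail. Counting begins at this end: the first gap is centred 32 mm from the post along y.
- stop_block: loose beech stop block 22 (own x) x 40 (own y) x 20 mm, about 35 g, lying on the apron with its 40 mm side along the rack's x, up to 0.25 rad askew. Origin: centre of its underside. Home in a gap, its far end touches the back stop: origin at rack x = 40 mm, near end still 5 mm out of the gap.
- rail_bar: the brass rail as a body; origin at the centre of its underside, 8 mm below rail_top; rack axes
- wing_nut: bystander: grey steel wing nut 17 x 40 x 20 mm, lying in one end gap and sticking out up to 15 mm over the apron; origin at the centre of its underside
- bolt: bystander: grey steel hex bolt 15 x 46 x 17 mm, lying in the other end gap and sticking out up to 15 mm over the apron; origin at the centre of its underside
- pencil: bystander: flat red carpenter's pencil 14 x 178 x 8 mm, lying along the ledge behind the back stop; origin at the centre of its underside

How it is judged:
By the outcome, as a careful person would: the job done as asked, in the order asked, and still so for the second after the job is handed in, with the robot touching nothing.
It also fails if it takes over 51 s, if anything falls off the work surface, if the arm or the gripper's body presses on something with over 40 N, if the wrist force passes 120 N, or if a joint passes its speed limit or range.

### The arm

A 7-joint arm with a two-finger parallel gripper is mounted at the origin on a cart in front of the work surface, level with it; the furniture and walls round the work are solid. World frame = base frame: x ahead of the robot, y to its left, z up, the work surface at z = 0. Lengths are in m, angles in rad, forces in N, time in s.
With the tool pointing down it reaches from about 0.425 to 0.875 m from the base axis. Payload 4.7 kg.
Tool frame: the origin (TCP) lies between the finger pads, 19 mm behind the fingertips; this is the grasp point; z points along the fingers, y is the line along which they close (so a half turn about z gives the same grasp; the last joint's range is limited). The gripper opens to 87 mm and grips with 3 to 60 N. Pads are 19 mm wide; open, the fingers measure 117 mm over their backs; the gripper's body (75 mm by 190 mm) begins 51 mm behind the grasp point.
Start: joints at [1.221, 0.321, -0.07, 1.45, 0.023, 1.371, -0.057], TCP at [0.231, -0.607, 0.241] pointing down, gripper open.
Joint ranges: [-2.86, 2.86], [-0.3, 2.09], [-1.38, 1.24], [0.06, 2.45], [-1.56, 4.7], [0.09, 2.05], [-2.69, 2.69]. Speed limits (rad/s): [2.57, 2.57, 3.14, 3.14, 3.14, 3.14, 3.14].

### API

Orientations are given as a rotation vector (axis times angle).
In Python, from bench import ctrl gives the robot as it stands.
- The arm moves only by the tool jog_arm, called after "Request:" by a JSON object that holds its "method" and its "body". Schema: {"type":"object","properties":{"rows":{"type":"array","items":{"type":"array","items":{"type":"number"},"minItems":5,"maxItems":5},"minItems":1,"maxItems":20},"grip_n":{"type":"number"},"only":{"type":"string"},"quiet":{"type":"boolean"},"lines":{"type":"string"}},"required":["rows"],"additionalProperties":false}. rows is a list of rows, 1 to 20 of them, each of 5 numbers: dx, dy, dz in m, then a turn about the tool's z in rad, then the opening from 0.0 (shut) to 1.0 (fully open); each row is the pose to reach, as a shift and turn from the pose commanded when the call began, along the tool's axes at that moment; what a row does not reach only later rows make up. A row lasts 1/10 s, in which the tool goes at most 0.05 m and 0.15 rad, less where a joint would pass 70% of its speed; a pose out of reach is approached as far as the arm can. The fingers move at their own pace and stop on an object; grip_n is the grip in N (left out, the last holds). Time passes only in rows, so rows that do not move let the fingers close. The tool returns the time, the measured TCP pose, the force, the opening and the grip force at its end. only (a regular expression) keeps the lines of the reply that match it, lines (a string "A,B") keeps lines A to B, and quiet returns only ok. Input that does not fit is refused with a message, and nothing moves.
- ctrl.get_state(): the state, without advancing time (a new reading comes with each control period).
- ctrl.get_image(name): name is "scene" or "side" or "wrist"; returns the picture (400x640x3 uint8, red, green, blue); there is no depth.
- ctrl.camera_model(name): a dict with "vertical_fov" (degrees; the focal length in pixels is half the picture's height over the tangent of half this angle, whatever the lens; pixels are square), "cx", "cy" (the principal point, pixels), "rvec" (rotation vector, rad) and "tvec" (3), from world to camera coordinates, as OpenCV has them; the wrist camera has in their place "hand_eye" (4x4, takes a point from camera to tool coordinates, whose origin is the TCP and whose axes are the flange's). Camera axes: x right, y down, z forward; pixel columns grow to the right and rows downward; lengths in m; the calibration is good to about 2 mm. A picture is of the moment at which its call begins: read the wrist's pose just before it. camera_model takes no time and is no camera call.
- ctrl.close_job(): hands the job in; it is judged then, once.
The state is a dict: "time": time; "joint_positions": joint angles; "qd": joint speeds; "joint_torque": joint torques, N m; "position": TCP position; "tool_rot": TCP orientation; "ft_force": force on the tool from outside, world axes, zero at the start; "torque": the same for the moment, N m; "grip_width": opening from 0.0 (shut) to 1.0 (fully open); "grip_force": force on a finger pad.
Only numpy, scipy, OpenCV 4.12 (cv2) and the standard library are available. Lean on these libraries where they do the work, as an engineer would, in place of code of your own. Each camera call takes 0.05 s, during which the arm holds its last target. There are 200 camera calls.

## Working session

There is one attempt and no reset: what is moved stays moved. The work goes in short steps, Python scripts to look and compute and a tool call to move; the robot and the scene stay as the last step left them, time stands still between calls to the robot, and variables do not carry over. Pictures are saved under pics/ and viewed, at most 12 in all, crops included, and the job is handed in when it is done.

```bash
ls; mkdir -p pics
```

Run:
```python
from bench import ctrl
import cv2
for n in("scene","side"):
    print(n,ctrl.camera_model(n)); cv2.imwrite(f"pics/{n}0.png",ctrl.get_image(n)[:,:,::-1])
print(ctrl.camera_model("wrist"));print(ctrl.get_state())
```

```text
bench.py
pics
scene {'vertical_fov': 52.26458454278455, 'cx': 321.23859010526746, 'cy': 208.98892486785826, 'rvec': array([ 1.04056996, -2.39552945,  1.03468225]), 'tvec': array([0.41589602, 0.29617289, 0.60619952])}
side {'vertical_fov': 47.1777222221955, 'cx': 313.3735146860041, 'cy': 198.32189851271775, 'rvec': array([ 2.14274737,  0.00676504, -0.00447656]), 'tvec': array([-0.55601125,  0.06956214,  0.85970565])}
{'vertical_fov': 65.96294996274369, 'cx': 314.44883288084065, 'cy': 201.7809131794531, 'hand_eye': array([[ 1.57471355e-04, -9.53195451e-01, -3.02354771e-01,
         8.33334590e-02],
       [ 9.99999957e-01,  7.57847617e-05,  2.81899499e-04,
        -1.26885334e-03],
       [-2.45791436e-04, -3.02354802e-01,  9.53195422e-01,
        -1.42998840e-01],
       [ 0.00000000e+00,  0.00000000e+00,  0.00000000e+00,
         1.00000000e+00]])}
{'time': 0.1, 'joint_positions': array([ 1.22109272,  0.32175197, -0.07011786,  1.45151817,  0.02262357,
        1.37079872, -0.05690726]), 'qd': array([-0.00109808, -0.0026771 , -0.0010542 , -0.00086116,  0.00039841,
       -0.00055463,  0.00067052]), 'joint_torque': array([ 3.62152678e-04, -4.92571843e+01, -4.05646591e-01, -3.13397813e+01,
       -6.43079868e-02,  3.95189342e-02,  1.02325166e-04]), 'position': array([ 0.23109931, -0.60705093,  0.2402866 ]), 'tool_rot': array([-3.08813313e+00, -5.68105096e-01,  6.39334245e-04]), 'ft_force': array([ 0.74364941, -0.17752094,  0.02501042]), 'torque': array([-0.00462733,  0.0447341 ,  0.01656848]), 'grip_force': 0.0, 'grip_width': 1.0065908044361656}
```

View pics/scene0.png

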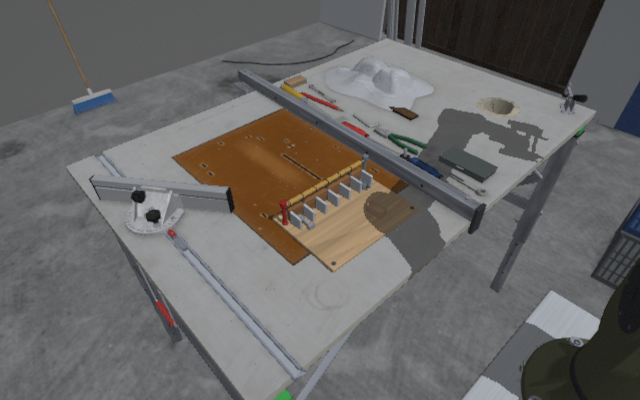

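View pics/side0.png

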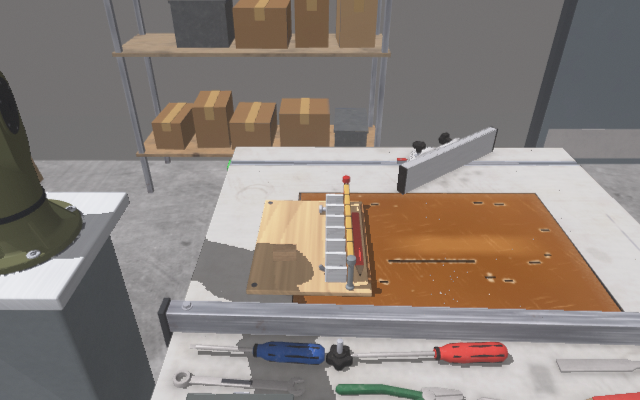

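The side camera sits at -y and looks towards +y. The red post is the far one at about (346,179), so it is at +y, and the grey post is at about (351,285). I'll enlarge both views to measure.

Run:
```python
import cv2
a=cv2.imread("pics/side0.png")[172:302,245:385];cv2.imwrite("pics/side1.png",cv2.resize(a,None,fx=4.5,fy=4.5,interpolation=cv2.INTER_CUBIC))
a=cv2.imread("pics/scene0.png")[145:275,255:425];cv2.imwrite("pics/scene1.png",cv2.resize(a,None,fx=4.5,fy=4.5,interpolation=cv2.INTER_CUBIC))
```

```text
(no output)
```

View pics/side1.png

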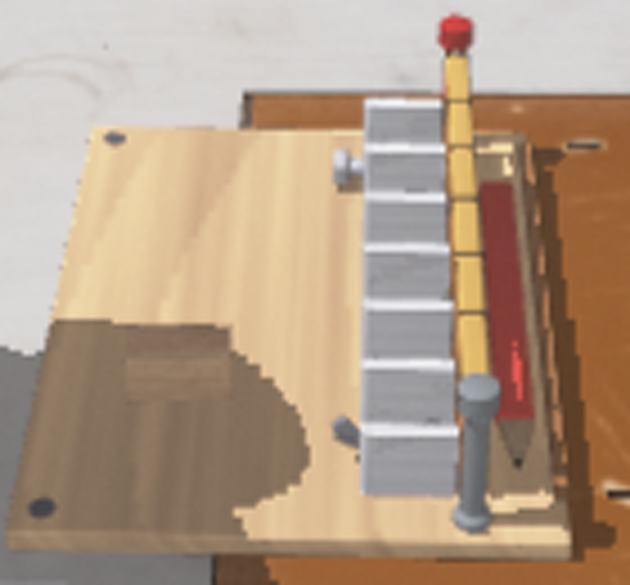

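View pics/scene1.png

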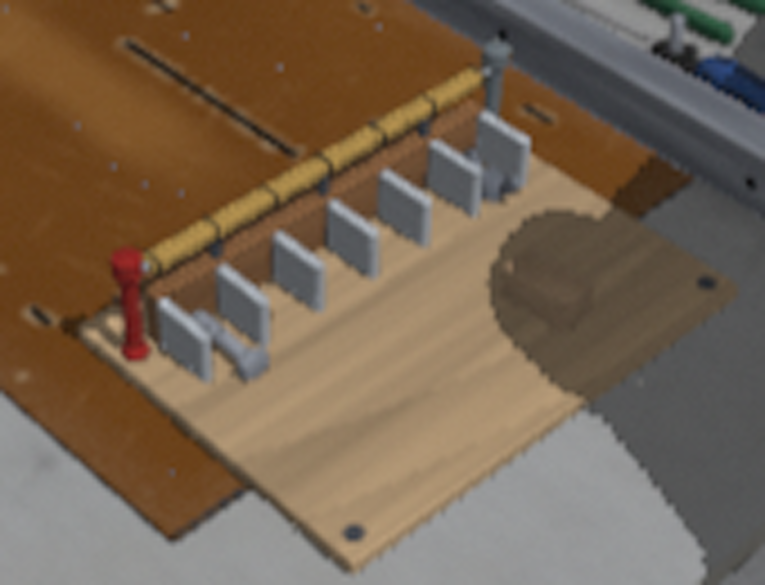

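The red post is confirmed at +y, so the target gap is at rack y = +18. The block is in the shadow, at side crop (128–232, 325–400). The bolt head is in the first gap and the wing nut is in the last. Next is a fit of the rack pose.

Create h.py:
```python
import numpy as np,cv2
from scipy.optimize import least_squares
from scipy.spatial.transform import Rotation as R
from bench import ctrl
def K(m):
    f=200/np.tan(np.radians(m["vertical_fov"])/2); return np.array([[f,0,m["cx"]],[0,f,m["cy"]],[0,0,1.]])
def proj(m,P): return cv2.projectPoints(np.float64(P),m["rvec"],m["tvec"],K(m),None)[0][:,0]
def wristcam(s):
    m=dict(ctrl.camera_model("wrist")); T=np.eye(4);T[:3,:3]=R.from_rotvec(s["tool_rot"]).as_matrix();T[:3,3]=s["position"]
    C=np.linalg.inv(T@m["hand_eye"]); m["rvec"]=cv2.Rodrigues(C[:3,:3])[0];m["tvec"]=C[:3,3]; return m
def toW(p,Q):  # p = x,y,z(m),yaw ; Q rack mm
    Q=np.atleast_2d(Q)/1000.; return R.from_euler('z',p[3]).apply(Q)+p[:3]
def ray(m,uv,z):
    Rm=cv2.Rodrigues(m["rvec"])[0]; c=-Rm.T@m["tvec"]; d=Rm.T@np.linalg.inv(K(m))@[*uv,1]; return c+d*(z-c[2])/d[2]
```

Run:
```python
from h import *
D=[[25,y,40] for y in(108,72,36,0,-36,-72,-108)]
B=[[-100,132,10],[-100,-132,10],[100,-132,10],[65,122,74],[65,-122,74]]
S=np.array([[365,101],[365,147],[364,196],[363,246],[363,303],[362,361],[362,430],[93,130],[12,530],[570,545],[456,22],[478,385]])/4.5+[245,172]
C=np.array([[208,332],[267,293],[322,262],[376,232],[429,203],[477,172],[527,147],[352,562],[737,290],[127,256],[496,46]])/4.5+[255,145]
PS=np.array(D+B,float);PC=np.array(D+B[:2]+B[3:],float)
ms,mc=ctrl.camera_model("side"),ctrl.camera_model("scene")
def f(p,w=3): 
    r=[]
    if w&1:r.append(proj(ms,toW(p,PS))-S)
    if w&2:r.append(proj(mc,toW(p,PC))-C)
    return np.concatenate(r).ravel()
for w in(1,2,3):
    s=least_squares(f,[.6,-.1,0,0],args=(w,),loss='soft_l1'); print(w,s.x.round(4),np.sqrt(np.mean(f(s.x,w)**2)))
print(f(s.x).reshape(-1,2).round(1).tolist())
for c in((130,326),(230,324),(232,360),(128,364)): print(ray(ms,np.array(c)/4.5+[245,172],.03).round(4))
st=ctrl.get_state();print(R.from_rotvec(st["tool_rot"]).as_matrix().round(3))
# tool shift to a viewing pose
p=s.x; tgt=toW(p,[[-40,0,0]])[0]; tgt[2]=.26
print("to",tgt,R.from_rotvec(st["tool_rot"]).as_matrix().T@(tgt-st["position"]))
```

```text
1 [ 0.5534 -0.0151 -0.0068 -0.022 ] 0.40059196262942254
2 [ 0.5565 -0.024  -0.0071 -0.0287] 0.6029776116883316
3 [ 0.5532 -0.0204 -0.0026 -0.0242] 0.5900874453351593
[[0.0, 0.3], [-0.1, 0.1], [-0.0, -0.0], [0.0, 0.4], [-0.2, 0.1], [-0.1, 0.7], [-0.3, -0.1], [-0.0, -1.1], [-1.7, 0.5], [0.7, -0.1], [0.4, -0.2], [0.4, -0.4], [-0.2, 1.0], [-0.3, 1.7], [0.0, 1.0], [0.1, 0.4], [-0.1, -0.2], [0.5, -0.1], [0.1, -1.1], [-0.4, 0.1], [0.3, -1.3], [-0.4, -0.7], [-0.2, -0.3]]
[ 0.4885 -0.062   0.03  ]
[ 0.5267 -0.0605  0.03  ]
[ 0.5283 -0.0821  0.03  ]
[ 0.4895 -0.0846  0.03  ]
[[ 0.935  0.356 -0.001]
 [ 0.356 -0.935  0.002]
 [-0.    -0.002 -1.   ]]
to [ 0.51320246 -0.0194775   0.26      ] [ 0.47273976 -0.44874182 -0.01900626]
```

Run:
```python
from h import *
st=ctrl.get_state();print(R.from_rotvec(st["tool_rot"]).as_matrix().T@([.56,-.02,.24]-st["position"]))
```

```text
[ 0.5162896  -0.43156537  0.00096029]
```

Request:
{"method": "jog_arm", "body": {"rows": [[0.13, -0.11, 0, 0.1, 0], [0.26, -0.22, 0, 0.2, 0], [0.39, -0.33, 0, 0.3, 0], [0.515, -0.432, 0, 0.388, 0], [0.515, -0.432, 0, 0.388, 0], [0.515, -0.432, 0, 0.388, 0], [0.515, -0.432, 0, 0.388, 0], [0.515, -0.432, 0, 0.388, 0], [0.515, -0.432, 0, 0.388, 0], [0.515, -0.432, 0, 0.388, 0], [0.515, -0.432, 0, 0.388, 0], [0.515, -0.432, 0, 0.388, 0], [0.515, -0.432, 0, 0.388, 0], [0.515, -0.432, 0, 0.388, 0], [0.515, -0.432, 0, 0.388, 0], [0.515, -0.432, 0, 0.388, 0], [0.515, -0.432, 0, 0.388, 0], [0.515, -0.432, 0, 0.388, 0]]}}

```text
time: 1.9
position: [0.5584, -0.0225, 0.2411]
tool_rot: [3.14, -0.043, -0.001]
ft_force: [-0.8, 0.3, -0.2]
grip_width: 0.007
grip_force: 0.0
```

Run:
```python
from h import *
np.save("st1.npy",ctrl.get_state(),allow_pickle=True)
im=ctrl.get_image("wrist");cv2.imwrite("pics/w1.png",im[:,:,::-1])
```

```text
(no output)
```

View pics/w1.png

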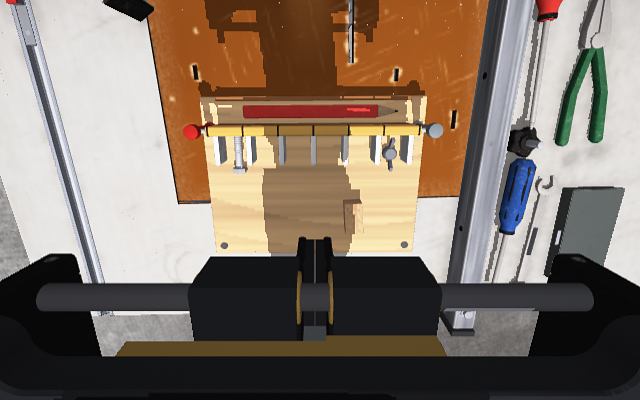

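The wrist view shows the red post at (192,131), the grey post at (434,131), the block at about (352,216), the bolt at (239,155) and the wing nut at (390,153). I'll enlarge it for precise points.

Run:
```python
import cv2
a=cv2.imread("pics/w1.png")[85:255,180:446];cv2.imwrite("pics/w1c.png",cv2.resize(a,None,fx=3,fy=3,interpolation=cv2.INTER_CUBIC))
```

```text
(no output)
```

View pics/w1c.png

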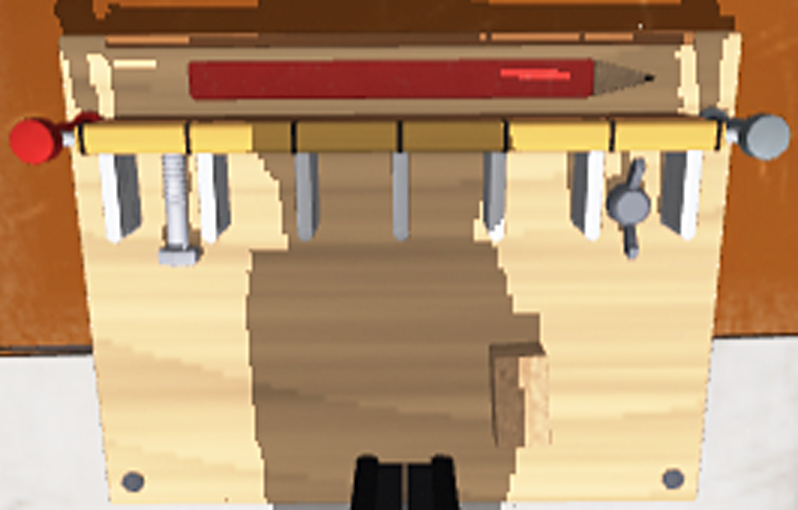

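Create fit.py:
```python
from h import *
st=np.load("st1.npy",allow_pickle=True).item(); mw=wristcam(st)
ys=(108,72,36,0,-36,-72,-108)
P=[[65,y,64] for y in ys]+[[65,122,74],[65,-122,74],[-100,132,10],[-100,-132,10],[100,132,10],[100,-132,10],[25,0,40]]
U=np.array([[83,138],[188,138],[294,138],[400,138],[506,136],[612,136],[718,136],[35,138],[765,137],[108,503],[697,500],[60,36],[742,36],[400,238]])/3+[180-.33,85-.33]
f=lambda p:(proj(mw,toW([*p[:2],0,p[2]],P))-U).ravel()
s=least_squares(f,[.55,-.02,-.02],loss='soft_l1');print(s.x.round(4));print(f(s.x).reshape(-1,2).round(1).tolist())
p=[*s.x[:2],0,s.x[2]]
ms,mc=ctrl.camera_model("side"),ctrl.camera_model("scene")
for q in((497,357),(547,355),(550,443),(497,443),(492,343),(545,343)): print(q,[ray(mw,np.array(q)/3+[180,85],z).round(4)[:2] for z in(.01,.03)])
if __name__=="__main__":
  im=cv2.imread("pics/w1.png")
  b=[.508,-.0723,.01,.05]; V=[]
  for m,n,(x,y,w,h,k) in((mw,"w1",(330,190,60,50,6)),(ms,"side0",(260,235,50,40,6)),(mc,"scene0",(355,190,50,35,6))):
    c=cv2.resize(cv2.imread(f"pics/{n}.png")[y:y+h,x:x+w],None,fx=k,fy=k,interpolation=cv2.INTER_CUBIC)
    c=cv2.convertScaleAbs(c,alpha=1.6)
    for z in(0,20):
      q=proj(m,toW(b,[[20,11,z],[20,-11,z],[-20,-11,z],[-20,11,z]]))
      cv2.polylines(c,[np.int32((q-[x-.5,y-.5])*k)],True,(0,255*(z>0),255*(z==0)),1)
    V.append(cv2.copyMakeBorder(c,0,300-h*k,0,0,0))
  o=np.hstack(V);print(o.shape);cv2.imwrite("pics/ov.png",cv2.resize(o,None,fx=.82,fy=.82))
```

```bash
python3 fit.py
```

```text
[ 0.5508 -0.0202 -0.0239]
[[-0.7, 0.0], [-0.2, -0.1], [-0.1, -0.2], [0.1, -0.4], [0.2, 0.2], [0.3, 0.1], [0.4, -0.1], [-2.3, 0.9], [2.3, 0.4], [-0.2, 0.7], [-0.1, 1.0], [-1.7, -1.0], [1.0, -1.8], [0.3, 0.8]]
(497, 357) [array([ 0.5185, -0.0605]), array([ 0.5251, -0.0585])]
(547, 355) [array([ 0.5188, -0.0818]), array([ 0.5254, -0.0787])]
(550, 443) [array([ 0.4782, -0.0839]), array([ 0.4869, -0.0807])]
(497, 443) [array([ 0.4788, -0.0607]), array([ 0.4875, -0.0587])]
(492, 343) [array([ 0.5248, -0.0584]), array([ 0.531 , -0.0565])]
(545, 343) [array([ 0.5242, -0.0808]), array([ 0.5304, -0.0777])]
(300, 960, 3)
```

View pics/ov.png

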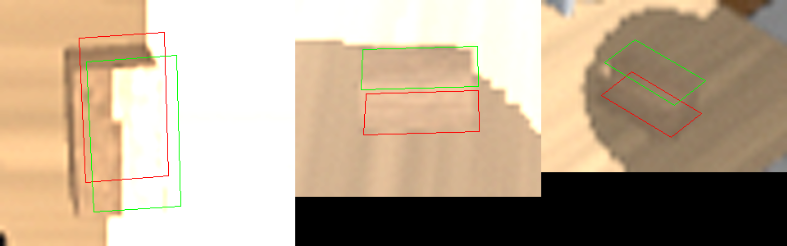

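Create d.py:
```python
from h import *
import sys
p=[.552,-.0202,0,-.0239]
st=ctrl.get_state(); Rt=R.from_rotvec(st["tool_rot"]).as_matrix()
print("t",st["time"],"rack pos",R.from_euler('z',.0239).apply(st["position"]-p[:3]).round(4)*1000,"toolyaw-rack",np.arctan2(Rt[1,0],Rt[0,0])+.0239,"F",st["ft_force"].round(2))
for a in sys.argv[1:]:
    q=[float(v) for v in a.split(",")]; print(a,(Rt.T@(toW(p,q)[0]-st["position"])).round(4))
```

```bash
python3 d.py 65,95,110 65,95,81 65,18,81
```

```text
t 1.95 rack pos [  6.5  -1.8 241.2] toolyaw-rack -0.0029546549276357713 F [ 0.52 -0.43 -0.08]
65,95,110 [ 0.0582 -0.0971  0.1311]
65,95,81 [ 0.0582 -0.0971  0.1601]
65,18,81 [ 0.0585 -0.0201  0.1602]
```

Request:
{"method": "jog_arm", "body": {"rows": [[0.03, -0.05, 0.03, 0, 0], [0.058, -0.097, 0.06, 0, 0], [0.058, -0.097, 0.1, 0, 0], [0.058, -0.097, 0.13, 0, 0], [0.058, -0.097, 0.145, 0, 0], [0.058, -0.097, 0.145, 0, 0], [0.058, -0.097, 0.145, 0, 0], [0.058, -0.097, 0.145, 0, 0], [0.058, -0.097, 0.145, 0, 0], [0.058, -0.097, 0.145, 0, 0]]}}

```text
time: 2.95
position: [0.62, 0.0747, 0.0978]
tool_rot: [3.141, -0.039, 0.004]
ft_force: [0.8, -0.8, 0.0]
grip_width: 0.01
grip_force: 0.0
```

```bash
python3 d.py 65,95,83
```

```text
t 2.95 rack pos [65.7 96.5 97.8] toolyaw-rack -0.0009592659118365134 F [ 0.83 -0.81  0.  ]
65,95,83 [-0.0007  0.0015  0.0148]
```

Request:
{"method": "jog_arm", "body": {"rows": [[0, 0.002, 0.005, 0, 0], [0, 0.002, 0.01, 0, 0], [0, 0.002, 0.013, 0, 0], [0, 0.002, 0.014, 0, 0], [0, 0.002, 0.015, 0, 0], [0, 0.002, 0.016, 0, 0], [0, 0.002, 0.0165, 0, 0], [0, 0.002, 0.017, 0, 0], [0, 0.002, 0.017, 0, 0], [0, 0.002, 0.017, 0, 0]]}}

```text
time: 3.95
position: [0.6192, 0.073, 0.0793]
tool_rot: [3.141, -0.038, 0.0]
ft_force: [-1.9, -1.7, 3.3]
grip_width: 0.007
grip_force: 1.5
```

```bash
python3 d.py; python3 d.py
```

```text
t 3.95 rack pos [64.9 94.8 79.3] toolyaw-rack -0.0002702049673603199 F [-1.86 -1.7   3.3 ]
t 3.95 rack pos [64.9 94.8 79.3] toolyaw-rack -0.0002702049673603199 F [-1.86 -1.7   3.3 ]
```

Request:
{"method": "jog_arm", "body": {"rows": [[0, 0.004, 0, 0, 0], [0, 0.008, 0, 0, 0], [0, 0.012, 0, 0, 0], [0, 0.016, 0, 0, 0], [0, 0.02, 0, 0, 0], [0, 0.024, 0, 0, 0], [0, 0.028, 0, 0, 0], [0, 0.032, 0, 0, 0], [0, 0.036, 0, 0, 0], [0, 0.04, 0, 0, 0]]}}

```text
time: 4.95
position: [0.6181, 0.0328, 0.0792]
tool_rot: [3.141, -0.038, -0.0]
ft_force: [-0.5, 1.8, 3.1]
grip_width: 0.002
grip_force: 1.5
```

```bash
python3 d.py
```

```text
t 4.95 rack pos [64.8 54.5 79.2] toolyaw-rack -0.00022096369457478768 F [-0.48  1.81  3.1 ]
```

Request:
{"method": "jog_arm", "body": {"rows": [[0, 0.004, 0, 0, 0], [0, 0.008, 0, 0, 0], [0, 0.012, 0, 0, 0], [0, 0.016, 0, 0, 0], [0, 0.02, 0, 0, 0], [0, 0.024, 0, 0, 0], [0, 0.028, 0, 0, 0], [0, 0.032, 0, 0, 0], [0, 0.036, 0, 0, 0], [0, 0.037, 0, 0, 0], [0, 0.037, 0, 0, 0], [0, 0.037, 0, 0, 0]]}}

```text
time: 6.15
position: [0.6172, -0.0047, 0.0792]
tool_rot: [3.14, -0.038, -0.0]
ft_force: [0.0, -0.1, 3.5]
grip_width: 0.005
grip_force: 1.5
```

```bash
python3 d.py 65,18,81
```

```text
t 6.15 rack pos [64.8 17.1 79.2] toolyaw-rack -0.0006162209322678504 F [ 0.03 -0.09  3.49]
65,18,81 [ 0.0002 -0.0009 -0.0018]
```

Request:
{"method": "jog_arm", "body": {"rows": [[0, 0, -0.01, 0, 0], [0, 0, -0.03, 0, 0], [-0.02, 0, -0.05, 0, 0.5], [-0.06, 0.034, -0.05, 0, 0.5], [-0.109, 0.068, -0.05, 0, 0.5], [-0.109, 0.068, -0.05, 0, 0.5], [-0.109, 0.068, -0.05, 0, 0.5], [-0.109, 0.068, -0.05, 0, 0.5], [-0.109, 0.068, -0.05, 0, 0.5], [-0.109, 0.068, -0.05, 0, 0.5], [-0.109, 0.068, -0.05, 0, 0.5]]}}

```text
time: 7.25
position: [0.5072, -0.0683, 0.1291]
tool_rot: [-3.141, 0.035, 0.0]
ft_force: [0.3, 1.0, 0.5]
grip_width: 0.496
grip_force: 0.0
```

```bash
python3 d.py -44,-51,35
```

Run:
```python
from h import *
np.save("st2.npy",ctrl.get_state(),allow_pickle=True)
im=ctrl.get_image("wrist")[:,:,::-1];cv2.imwrite("pics/w2.png",im)
m=wristcam(ctrl.get_state()); c=im.copy()
q=proj(m,toW([.507,-.070,.03,.04],[[20,11,0],[20,-11,0],[-20,-11,0],[-20,11,0]]));print(q)
cv2.polylines(c,[np.int32(q)],True,(0,255,0),1)
cv2.imwrite("pics/w2o.png",c)
```

```text
t 7.25 rack pos [-43.6 -49.2 129.1] toolyaw-rack 0.0013388264854507226 F [0.26 1.02 0.49]
-44,-51,35 [-0.0004  0.0019  0.0941]
[[302.58876574 186.33382295]
 [329.68782075 184.68351245]
 [331.93790013 230.3014659 ]
 [306.08396731 231.80381816]]
```

View pics/w2o.png

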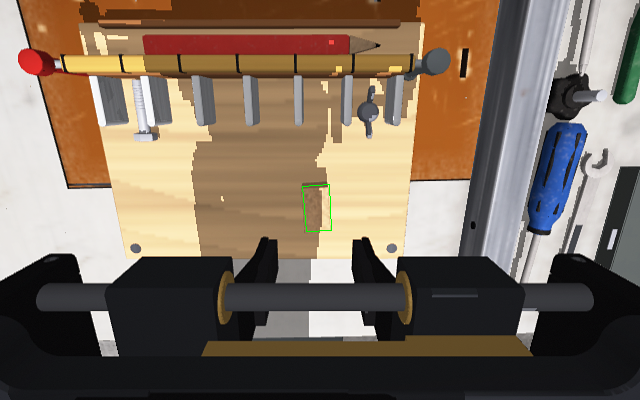

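Request:
{"method": "jog_arm", "body": {"rows": [[0, 0.002, 0.03, 0, 0.5], [0, 0.002, 0.06, 0, 0.5], [0, 0.002, 0.08, 0, 0.5], [0, 0.002, 0.09, 0, 0.5], [0, 0.002, 0.095, 0, 0.5], [0, 0.002, 0.095, 0, 0.5], [0, 0.002, 0.095, 0, 0.45], [0, 0.002, 0.095, 0, 0.4], [0, 0.002, 0.095, 0, 0.36], [0, 0.002, 0.095, 0, 0.33], [0, 0.002, 0.095, 0, 0.3], [0, 0.002, 0.095, 0, 0.3], [0, 0.002, 0.095, 0, 0.3], [0, 0.002, 0.095, 0, 0.3]], "grip_n": 3}}

```text
time: 8.7
position: [0.5067, -0.0712, 0.0343]
tool_rot: [-3.141, 0.038, -0.0]
ft_force: [0.4, -1.2, 0.1]
grip_width: 0.297
grip_force: 0.1
```

```bash
python3 d.py -44,18,34
```

```text
t 8.7 rack pos [-44.1 -52.   34.3] toolyaw-rack -0.00013333282280870648 F [ 0.43 -1.21  0.09]
-44,18,34 [ 0.0001 -0.07    0.0003]
```

Request:
{"method": "jog_arm", "body": {"rows": [[0, -0.002, 0, 0, 0.3], [0, -0.005, 0, 0, 0.3], [0, -0.009, 0, 0, 0.3], [0, -0.013, 0, 0, 0.3], [0, -0.017, 0, 0, 0.3], [0, -0.021, 0, 0, 0.3], [0, -0.025, 0, 0, 0.3], [0, -0.03, 0, 0, 0.3], [0, -0.035, 0, 0, 0.3], [0, -0.04, 0, 0, 0.3], [0, -0.045, 0, 0, 0.3], [0, -0.05, 0, 0, 0.3], [0, -0.055, 0, 0, 0.3], [0, -0.06, 0, 0, 0.3], [0, -0.064, 0, 0, 0.3], [0, -0.067, 0, 0, 0.3], [0, -0.07, 0, 0, 0.3], [0, -0.0715, 0, 0, 0.3], [0, -0.0715, 0, 0, 0.3]]}}

```text
time: 10.6
position: [0.5084, 0.0004, 0.0343]
tool_rot: [-3.141, 0.038, -0.0]
ft_force: [-0.1, -1.3, -0.1]
grip_width: 0.301
grip_force: 0.0
```

```bash
python3 d.py -44,20,34
```

```text
t 10.6 rack pos [-44.1  19.6  34.3] toolyaw-rack -1.708329681048698e-05 F [-0.13 -1.29 -0.1 ]
-44,20,34 [ 0.0001 -0.0004  0.0003]
```

Request:
{"method": "jog_arm", "body": {"rows": [[0, 0, 0, 0, 0.4], [0, 0, 0, 0, 0.4], [0, 0, 0, 0, 0.4], [0, 0, -0.02, 0, 0.4], [0, 0, -0.06, 0, 0.4], [-0.03, 0, -0.08, 0, 0], [-0.06, 0, -0.08, 0, 0], [-0.06, 0, -0.08, 0, 0], [-0.06, 0, -0.08, 0, 0], [-0.06, 0, -0.08, 0, 0], [-0.06, 0, -0.08, 0, 0], [-0.06, 0, -0.08, 0, 0], [-0.06, 0, -0.08, 0, 0]]}}

```text
time: 11.9
position: [0.4486, 0.0018, 0.114]
tool_rot: [-3.141, 0.038, 0.001]
ft_force: [0.5, -0.1, 0.0]
grip_width: 0.0
grip_force: 0.0
```

Run:
```python
from h import *
s=ctrl.get_state();m=wristcam(s);im=ctrl.get_image("wrist")[:,:,::-1];cv2.imwrite("pics/w3.png",im)
p=[.552,-.0202,0,-.0239]
c=im.copy(); q=proj(m,toW(p,np.array([[20,11,30],[20,-11,30],[-20,-11,30],[-20,11,30]])+[-44,18,0]))
cv2.polylines(c,[np.int32(q)],True,(0,255,0),1)
q=proj(m,toW(p,[[25,33,10],[25,3,10],[60,3,10],[60,33,10]]));cv2.polylines(c,[np.int32(q)],True,(255,0,0),1)
cv2.imwrite("pics/w3o.png",c)
```

```bash
python3 d.py -80,18,33
```

```text
t 11.95 rack pos [-104.    19.5  114. ] toolyaw-rack -0.00011565618075054865 F [0.02 0.46 0.65]
-80,18,33 [0.024  0.0016 0.081 ]
```

View pics/w3o.png

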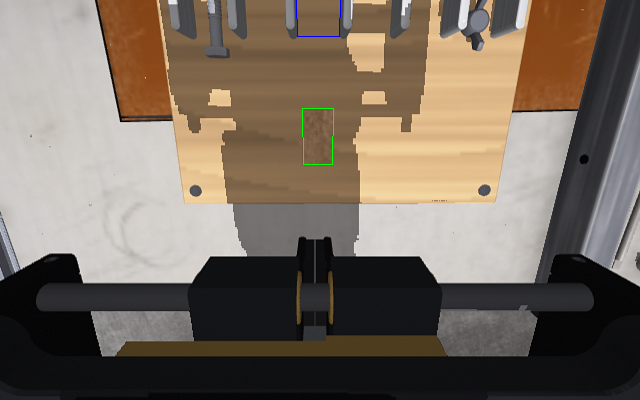

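The block lies exactly at the predicted spot (outline 303–333, 108–164), square to the third gap (297–340). Next I'll go down behind it and push.

Request:
{"method": "jog_arm", "body": {"rows": [[0.016, 0.0016, 0.03, 0, 0], [0.016, 0.0016, 0.06, 0, 0], [0.016, 0.0016, 0.075, 0, 0], [0.016, 0.0016, 0.081, 0, 0], [0.016, 0.0016, 0.0815, 0, 0], [0.02, 0.0016, 0.0815, 0, 0], [0.024, 0.0016, 0.0815, 0, 0], [0.028, 0.0016, 0.0815, 0, 0], [0.032, 0.0016, 0.0815, 0, 0], [0.036, 0.0016, 0.0815, 0, 0], [0.04, 0.0016, 0.0815, 0, 0], [0.044, 0.0016, 0.0815, 0, 0], [0.048, 0.0016, 0.0815, 0, 0], [0.052, 0.0016, 0.0815, 0, 0], [0.056, 0.0016, 0.0815, 0, 0], [0.06, 0.0016, 0.0815, 0, 0], [0.064, 0.0016, 0.0815, 0, 0], [0.064, 0.0016, 0.0815, 0, 0]]}}

```text
time: 13.75
position: [0.513, -0.0014, 0.0328]
tool_rot: [-3.141, 0.038, -0.001]
ft_force: [0.4, -0.5, 0.0]
grip_width: 0.008
grip_force: 0.0
```

```bash
python3 d.py 10.5,18,33
```

Run:
```python
from h import *
s=ctrl.get_state();m=wristcam(s);im=ctrl.get_image("wrist")[:,:,::-1]
cv2.imwrite("pics/w4.png",cv2.resize(im[0:260,150:490],None,fx=2,fy=2))
```

```text
t 13.75 rack pos [-39.4  17.8  32.8] toolyaw-rack -0.00031540910646495057 F [ 0.37 -0.47  0.04]
10.5,18,33 [ 0.0499 -0.0002 -0.0002]
```

View pics/w4.png

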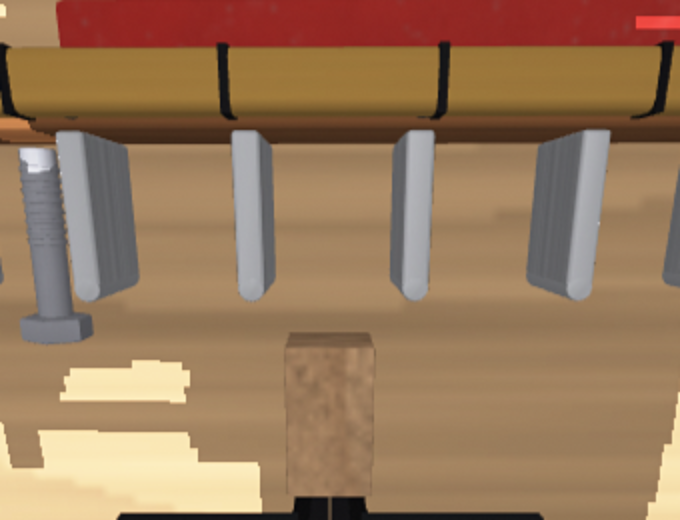

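Request:
{"method": "jog_arm", "body": {"rows": [[0.004, 0, 0, 0, 0], [0.008, 0, 0, 0, 0], [0.012, 0, 0, 0, 0], [0.016, 0, 0, 0, 0], [0.02, 0, 0, 0, 0], [0.024, 0, 0, 0, 0], [0.028, 0, 0, 0, 0], [0.032, 0, 0, 0, 0], [0.036, 0, 0, 0, 0], [0.039, 0, 0, 0, 0], [0.042, 0, 0, 0, 0], [0.044, 0, 0, 0, 0], [0.045, 0, 0, 0, 0], [0.046, 0, 0, 0, 0], [0.046, 0, 0, 0, 0]]}}

```text
time: 15.3
position: [0.5584, -0.0026, 0.0327]
tool_rot: [3.141, -0.038, 0.0]
ft_force: [0.1, 0.8, -0.6]
grip_width: 0.005
grip_force: 0.0
```

```bash
python3 d.py 10.5,18,33
```

```text
t 15.3 rack pos [ 6.  17.8 32.7] toolyaw-rack -0.00023239978400595163 F [ 0.11  0.77 -0.57]
10.5,18,33 [ 0.0045 -0.0002 -0.0003]
```

Request:
{"method": "jog_arm", "body": {"rows": [[0.001, 0, 0, 0, 0], [0.002, 0, 0, 0, 0], [0.002, 0, 0, 0, 0]]}}

```text
time: 15.6
position: [0.5604, -0.0027, 0.0328]
tool_rot: [3.141, -0.038, 0.0]
ft_force: [0.8, 0.6, 0.6]
grip_width: 0.005
grip_force: 0.0
```

```bash
python3 d.py 10.5,18,33
```

```text
t 15.6 rack pos [ 8.  17.7 32.8] toolyaw-rack -0.0002949706644206178 F [0.76 0.65 0.57]
10.5,18,33 [ 0.0025 -0.0003 -0.0002]
```

Not touching yet; I'll keep going in 1 mm steps, watching the force.

Request:
{"method": "jog_arm", "body": {"rows": [[0.001, 0, 0, 0, 0], [0.002, 0, 0, 0, 0], [0.002, 0, 0, 0, 0]]}}

```text
time: 15.9
position: [0.5608, -0.0027, 0.0325]
tool_rot: [3.141, -0.038, -0.006]
ft_force: [-6.2, 0.2, 4.0]
grip_width: 0.005
grip_force: 2.6
```

Request:
{"method": "jog_arm", "body": {"rows": [[0.001, 0, 0, 0, 0], [0.001, 0, 0, 0, 0]]}}

```text
time: 16.1
position: [0.5608, -0.0027, 0.0323]
tool_rot: [3.141, -0.038, -0.009]
ft_force: [-8.1, 0.2, 6.0]
grip_width: 0.005
grip_force: 3.8
```

```bash
python3 d.py
```

```text
t 16.1 rack pos [ 8.4 17.7 32.3] toolyaw-rack -0.00015889165963135082 F [-8.14  0.16  5.99]
```

Firm stop at 8 N. I'll back straight off, lift and check.

Request:
{"method": "jog_arm", "body": {"rows": [[-0.003, 0, 0, 0, 0], [-0.01, 0, 0, 0, 0], [-0.03, 0, 0, 0, 0], [-0.05, 0, -0.03, 0, 0], [-0.05, 0, -0.08, 0, 0], [-0.05, 0, -0.13, 0, 0], [-0.05, 0, -0.13, 0, 0], [-0.05, 0, -0.13, 0, 0], [-0.05, 0, -0.13, 0, 0]]}}

```text
time: 17.0
position: [0.5125, -0.0017, 0.1617]
tool_rot: [3.141, -0.038, -0.002]
ft_force: [0.1, -0.6, -0.5]
grip_width: 0.006
grip_force: 0.0
```

Run:
```python
from h import *
s=ctrl.get_state();m=wristcam(s);im=ctrl.get_image("wrist")[:,:,::-1].copy()
p=[.552,-.0202,0,-.0239]
def dr(c,q,col): cv2.polylines(c,[np.int32((q-[170,0])*2)],True,col,1)
c=cv2.resize(im[0:280,170:470],None,fx=2,fy=2,interpolation=cv2.INTER_CUBIC)
dr(c,proj(m,toW(p,np.array([[20,11,30],[20,-11,30],[-20,-11,30],[-20,11,30]])+[40,18,0])),(0,255,0))
cv2.imwrite("pics/w5.png",c)
```

```text
(no output)
```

View pics/w5.png

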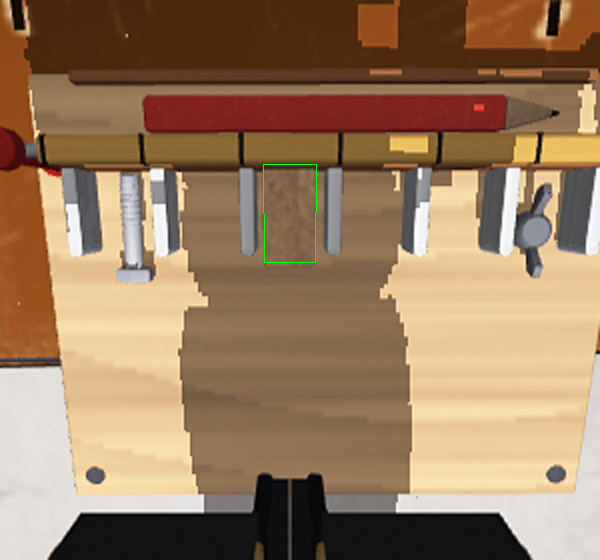

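The block fills the home outline in the third gap from the red post (264–316, 165–262). The bolt, wing nut and pencil have not moved.

```bash
python3 -c "
from bench import ctrl
print(ctrl.close_job())"
```

```text
the job is handed in; nothing more can be done
None
```

I ran the closed fingertips lightly along the rail (about 3 N) from the red post to the third gap without lifting off, then slid the stop block flat into that gap until it stopped firmly against the back stop at about 8 N. The last wrist picture shows the block home and the bolt, wing nut and pencil where they were. I handed the job in at about 17 s; no verdict was shown.

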